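Close the potter's bench chest

ROBOT

A 6-joint arm with a two-finger parallel gripper is mounted at the origin on the work surface. World frame = base frame: x ahead of the robot, y to its left, z up, the work surface at z = 0. Lengths are in mm, angles in rad, forces in N, time in s.
With the tool pointing down it reaches from about 350 to 775 mm from the base axis. Payload 7.3 kg.
Tool frame: the origin (TCP) lies at the very end of the fingers, on their centre line; the grasp point (between the pads) lies 19 mm behind it; z points along the fingers, y is the line along which they close (so a half turn about z gives the same grasp; the last joint's range is limited). The gripper opens to 92 mm and grips with 3 to 60 N. Pads are 19 mm wide; open, the fingers measure 130 mm over their backs; the gripper's body (75 mm by 190 mm) begins 47 mm behind the grasp point.
Start: joints at [-1.331, 0.342, 1.524, -0, 1.275, -0.146], TCP at [197.581, -486.422, 226.741] pointing down, gripper open.
Joint ranges: [-2.53, 2.53], [-0.77, 2.02], [0.04, 2.7], [-1, 4.14], [0.28, 2.66], [-3.11, 3.11]. Speed limits (rad/s): [2.57, 2.57, 3.14, 3.14, 3.14, 3.14].

INTERFACE

Orientations are given as [roll, pitch, yaw] about the fixed x, y, z axes, in that order (R = Rz(yaw) Ry(pitch) Rx(roll)).
In Python, from plant import get_obs, optics, ticket, finder gives the robot as it stands.
- The arm moves only by the tool send_rows, never from a script. Its arguments are lists of equal length, an entry for each row: "offset": the shift along the tool's x, y, z scaled (see below), a list of three; "delta_rot": the turn, a rotation vector about the tool's x, y, z scaled (see below), a list of three. In form: {"offset": [[dx, dy, dz], ...], "delta_rot": [[rx, ry, rz], ...]}. A call has 1 to 8 rows; each row is the pose to reach, as a shift and turn from the pose commanded when the call began, along the tool's axes at that moment, turning the shorter way round; what a row does not reach only later rows make up. The controller multiplies each number of a shift by 120 mm and each number of a turn by 360 degrees. A row lasts 1/8 s, in which the tool goes at most 62.5 mm and 10.7 degrees, less where a joint would pass 70% of its speed; a pose out of reach is approached as far as the arm can. A call with a number of a shift or a turn outside -1 to 1 is refused whole. A call with a gripper value outside its range is refused whole. "grip" is the opening, from 0 (shut) to 1 (fully open), set as the call begins (left out, the last holds). The fingers move at their own pace and stop on an object; the grip force is fixed at half the most. Time passes only in rows, so rows that repeat a pose let the fingers close. It gives the time, the measured TCP pose, the force, the opening and the grip force at its end, in the units of the state.
- get_obs(): the state, without advancing time (a new reading comes with each control period).
- optics.capture(name): name is "side" or "top"; returns the picture (480x640x3 uint8, red, green, blue); there is no depth.
- optics.get_calibration(name): a dict with "fx", "fy", "cx", "cy" (pixels), "k1" (the pictures are not rectified: a ray, as slopes to the right and down, at radius r is drawn at 1 + k1 r^2 times it, then the intrinsics apply), "world_from_camera" (4x4, takes a point from camera to world coordinates). Camera axes: x right, y down, z forward; pixel columns grow to the right and rows downward; lengths in mm; the calibration is good to about 2 mm. A picture is of the moment at which its call begins. get_calibration takes no time and is no camera call.
- ticket.close_job(): hands the job in; it is judged then, once.
Trained networks look in the newest picture that a camera, given by its name, has taken for a name from the list of things; names that differ only in an ending like _2 or _b are one class to them, and where a whole thing is asked for, a point or a joint stands for the part that bears it (a point fixed in the world has none). Each returns a list of dicts, best first, with "confidence" (0 to 1); they miss things now and then, are a little off and sometimes report something else, mostly with a low value. They report only what shows in the picture. A call takes as long as a camera call.
- finder.boxes_of(target, camera): "box" ([left, top, right, bottom] in pixels, round what is visible of it).
- finder.silhouettes(target, camera): "region" (480x640 bool, what is visible of it) and "box" ([left, top, right, bottom] in pixels, round what is visible of it).
- finder.pinpoint(target, camera): "uv" ([column, row] in pixels: a listed point, or the origin of a listed thing).
The state is a dict: "time": time; "joint_positions": joint angles; "dq": joint speeds; "tau": joint torques, N m; "tool_pos": TCP position; "tcp_rot": TCP orientation; "contact_force": force on the tool from outside, world axes, zero at the start; "moment": the same for the moment, N m; "grip_width": finger opening in mm; "finger_force": force on a finger pad.
Only numpy, scipy, OpenCV 4.12 (cv2) and the standard library are available. Lean on these libraries where they do the work, as an engineer would, in place of code of your own. Each camera call takes 0.05 s, during which the arm holds its last target. There are 200 camera calls.

TASK

Close up the wooden bench chest by pushing with your fingertips: push both of its open drawers fully home and push the raised lid down until it lies shut, in any order. Push gently without slamming; do not lift the lid further or pull a drawer further out, and leave the pots inside the chest and everything else on the bench where they are.

Things in the scene. Friction and masses are not known exactly. Their poses are not given: they have to be found in the camera images.
- chest: Light wooden chest fixed to the bench; origin under its centre, z up, front (drawers) towards its -x, +y to the left seen from the robot. Base 200 (x) by 300 (y) by 65 mm high, front face at x = -100 mm. On it a tray from x = -80 to +100 mm, 300 mm wide, walls 10 mm, rim 125 mm and inner floor 65 mm above the bench, covered by the lid.
- lid (a joint): Lid angle, rad: 0 shut on the rim, grows as it rises; starts 0.5 to 1.0. Board 10 mm thick, 195 mm hinge to free edge, 304 mm wide, 0.35 kg. Hinge line along the chest's y at x = +100, z = 125 mm (far rim, lid's underside). Stiff hinge (0.6 N m friction): it stays at any angle; shut it by pressing the outer (upper) face near the free edge with some 2 to 8 N.
- lid_edge (a point): Middle of the lid's free edge, on its outer (upper) face; at angle 0 it is at x = -95, y = 0, z = 135 mm in the chest's frame.
- drawer_left (a joint): How far the left drawer (chest's +y side) is out, in m: 0 = fully home, limit 0.12. Starts 0.03 to 0.065. Slides towards the chest's -x as it opens; friction 1.5 N, stays where left, stops hard at 0.
- drawer_left_knob (a point): Centre of the front face of the left drawer's round wooden knob (26 mm diameter, stands 24 mm out of the drawer front). Closed it is at x = -134, y = +73, z = 34 mm in the chest's frame. Drawer front 142 wide, 6 to 62 mm above the bench, 10 mm thick.
- drawer_right (a joint): As drawer_left, for the right drawer (chest's -y side).
- drawer_right_knob (a point): As drawer_left_knob, for the right drawer: closed at x = -134, y = -73, z = 34 mm in the chest's frame.
- cup: Bystander: terracotta cup 54 mm diameter, 45 mm high, standing in the chest's tray; origin under its centre.
- bowl: Bystander: terracotta bowl 72 mm diameter, 34 mm high, standing in the chest's tray; origin under its centre.
- mug: Bystander: white mug 72 mm diameter, 85 mm high, beside the chest; origin under its centre.
- jar: Bystander: white closed jar 68 mm diameter, 90 mm high, beside the chest; origin under its centre.
- block: Bystander: wooden block 75 by 45 by 30 mm near a front corner of the chest; origin under its centre.
- pot: Bystander: small white pot 52 mm diameter, 50 mm high, near the other front corner of the chest; origin under its centre.

How it is judged (in metres and radians):
At the end, for the whole second after the job is handed in: Both drawers are within 4 mm of fully home, the lid is within 0.03 rad of shut, and the cup, bowl, mug, jar, block and pot stand upright within 20 mm of where they started (value of joint each of drawer_left, drawer_right below 0.004 m and value of joint lid below 0.03 rad and distance of each of mug, jar, block, pot, cup, bowl from where it was at the start of the episode below 0.02 m and angle between each of mug, jar, block, pot, cup, bowl's own z axis and vertical below 0.2 rad); the robot touches nothing.
It fails at once if the lid is lifted further open (beyond 1.2 rad) (value of joint lid above 1.2 rad).
It fails at once if a drawer is pulled further out (beyond 80 mm) (value of joint any of drawer_left, drawer_right above 0.08 m).
It fails at once if the lid is slammed (closing faster than 2 rad/s) (velocity of joint lid below -2 rad/s).
It fails at once if a drawer is slammed (closing faster than 0.4 m/s) (velocity of joint any of drawer_left, drawer_right below -0.4 m/s).
It fails at once if a pot in the chest or a bystander is moved by more than 20 mm, lifted or tipped (distance of any of mug, jar, block, pot, cup, bowl from where it was at the start of the episode above 0.02 m or angle between any of mug, jar, block, pot, cup, bowl's own z axis and vertical above 0.3 rad).
It also fails if it takes over 64 s, if anything falls off the work surface, if the arm or the gripper's body presses on something with over 40 N, if the wrist force passes 120 N, or if a joint passes its speed limit or range.

## Working session

There is one attempt and no reset: what is moved stays moved. The work goes in short steps, Python scripts to look and compute and a tool call to move; the robot and the scene stay as the last step left them, time stands still between calls to the robot, and variables do not carry over. Pictures are saved under pics/ and viewed, at most 10 in all, crops included, and the job is handed in when it is done.

Besides the shell and the picture viewer there is one more tool, called after "Request:" by a JSON object that holds its "method" and its "body". send_rows: Moves the arm, as the interface text tells. Its arguments: {"type":"object","properties":{"offset":{"type":"array"},"delta_rot":{"type":"array"},"grip":{"type":"number"}},"required":["offset","delta_rot"]}

```bash
mkdir -p pics && ls
cat > h.py <<'E'
import numpy as np, cv2
from plant import get_obs, optics, ticket, finder
def K(c):
    return optics.get_calibration(c)
def ray(c,uv):
    k=K(c); d=np.array([(uv[0]-k['cx'])/k['fx'],(uv[1]-k['cy'])/k['fy']]); p=d.copy()
    for _ in range(20): p=d/(1+k['k1']*(p@p))
    T=np.array(k['world_from_camera']); v=T[:3,:3]@np.array([p[0],p[1],1]); return T[:3,3],v/np.linalg.norm(v)
def proj(c,P):
    k=K(c); T=np.linalg.inv(np.array(k['world_from_camera'])); q=T[:3,:3]@np.asarray(P,float)+T[:3,3]
    p=q[:2]/q[2]; p=p*(1+k['k1']*(p@p)); return np.array([k['fx']*p[0]+k['cx'],k['fy']*p[1]+k['cy']])
def tri(ua,ub,a='side',b='top'):
    o1,d1=ray(a,ua);o2,d2=ray(b,ub)
    s=np.linalg.lstsq(np.c_[d1,-d2],o2-o1,rcond=None)[0]
    p,q=o1+s[0]*d1,o2+s[1]*d2
    return (p+q)/2,np.linalg.norm(p-q)
def atz(c,uv,z):
    o,d=ray(c,uv); return o+d*(z-o[2])/d[2]
E
python3 - <<'E'
from h import *
for c in('side','top'):
    im=optics.capture(c); cv2.imwrite(f'pics/{c}0.png',im[:,:,::-1]); k=K(c)
    print(c,np.round(np.array(k['world_from_camera']),2).tolist(),k['fx'],k['k1'])
U={}
for n in ['lid_edge','drawer_left_knob','drawer_right_knob','chest','mug','jar','block','pot','cup','bowl']:
    for c in('side','top'):
        r=finder.pinpoint(n,c); U[n,c]=r
        print(n,c,[(np.round(x['uv'],1).tolist(),round(x['confidence'],2)) for x in r[:2]])
    if U[n,'side'] and U[n,'top']:
        p,e=tri(U[n,'side'][0]['uv'],U[n,'top'][0]['uv']); print('   ->',p.round(1),round(e,1))
o=get_obs();print(o['time'],o['tool_pos'],o['tcp_rot'],o['grip_width'])
E
```

```text
pics
side [[-0.83, -0.28, 0.47, 13.59], [-0.55, 0.4, -0.73, 962.64], [0.02, -0.87, -0.49, 736.34], [0.0, 0.0, 0.0, 1.0]] 625.0142774807189 -0.19048483158925855
top [[0.02, -0.99, 0.17, 486.95], [-1.0, -0.02, 0.03, 26.8], [-0.03, -0.17, -0.99, 956.25], [0.0, 0.0, 0.0, 1.0]] 496.4390927275861 0.048985452145259116
lid_edge side [([373.2, 138.1], 0.85), ([423.0, 266.8], 0.26)]
lid_edge top [([454.0, 230.8], 0.73)]
   -> [ 614.6 -132.5  269.1] 6.1
drawer_left_knob side [([424.2, 267.4], 0.83)]
drawer_left_knob top [([399.5, 337.4], 0.58)]
   -> [455.1 -88.4  27.2] 4.3
drawer_right_knob side [([439.9, 234.6], 0.89)]
drawer_right_knob top [([482.7, 329.8], 0.59)]
   -> [ 478.4 -233.4   33.2] 8.9
chest side [([336.5, 230.9], 0.52)]
chest top [([421.8, 232.6], 0.69)]
   -> [ 669.9 -119.4   30.1] 43.4
mug side [([300.7, 296.1], 0.69), ([334.8, 226.1], 0.18)]
mug top [([294.6, 249.0], 0.59)]
   -> [6.245e+02 1.139e+02 2.000e-01] 10.2
jar side []
jar top [([541.3, 189.9], 0.72), ([295.5, 248.8], 0.67)]
block side [([374.5, 311.3], 0.93)]
block top [([312.5, 319.0], 0.97)]
   -> [483.9  72.1  -2.6] 5.8
pot side [([448.4, 221.9], 0.62)]
pot top [([549.8, 306.4], 0.7)]
   -> [ 519.8 -372.6   -7.6] 1.7
cup side [([334.5, 228.8], 0.56)]
cup top []
bowl side [([368.0, 211.9], 0.84)]
bowl top [([455.9, 229.2], 0.7), ([312.8, 321.2], 0.65)]
   -> [ 652.3 -186.8   59.3] 1.5
1.1 [ 197.58174503 -486.41769835  226.73799907] [3.14150147e+00 9.66419065e-07 3.85785078e-01] 91.5532367356339
```

View pics/side0.png

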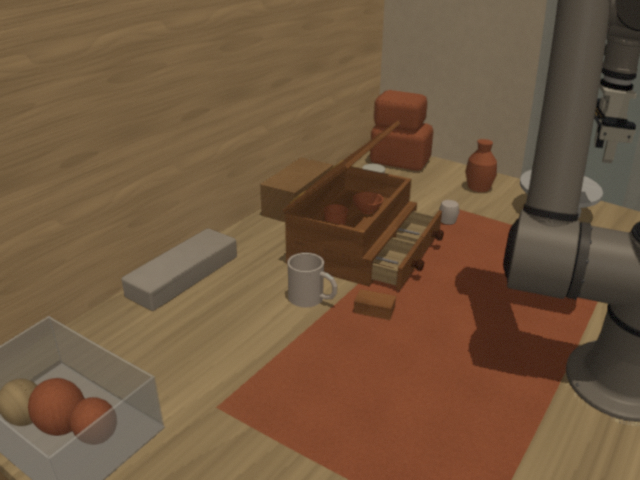

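View pics/top0.png

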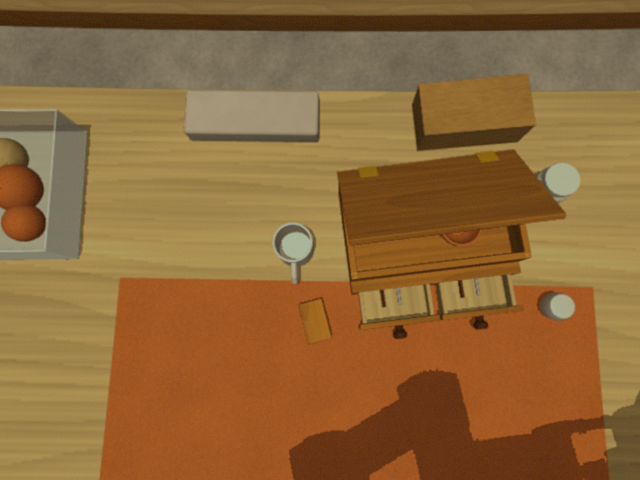

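The side view shows the chest with its lid raised, and the knobs at about (419,265) and (439,235). The top view shows the lid covering (338–565, 152–242), knobs at about (400,332) and (480,323), the block at (315,320), the pot at (557,306), the mug at (294,243) and the jar at (560,180). I'll enlarge both views to pick corners for a model fit.

Run:
```python
import cv2
t=cv2.imread('pics/top0.png')[145:345,325:585]; cv2.imwrite('pics/topc.png',cv2.resize(t,None,fx=3,fy=3,interpolation=cv2.INTER_CUBIC))
t=cv2.imread('pics/side0.png')[110:300,270:460]; cv2.imwrite('pics/sidec.png',cv2.resize(t,None,fx=3,fy=3,interpolation=cv2.INTER_CUBIC))
```

```text
(no output)
```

View pics/topc.png

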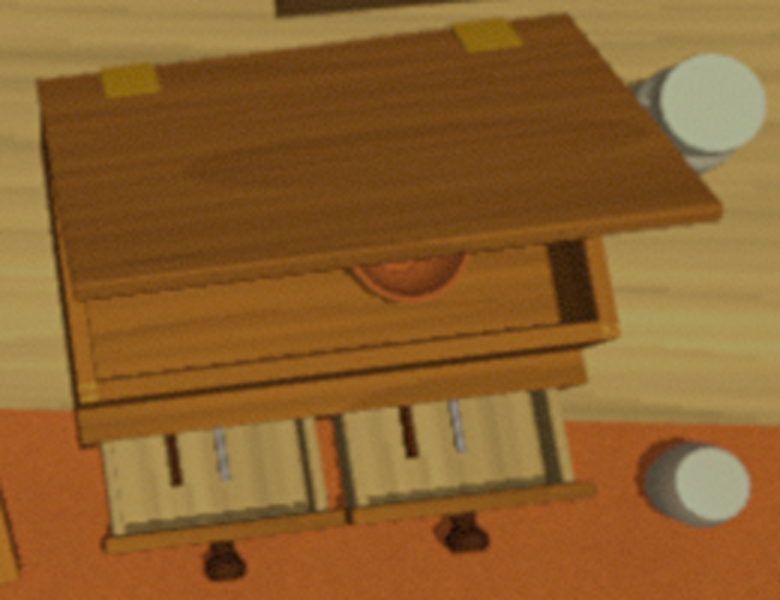

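View pics/sidec.png

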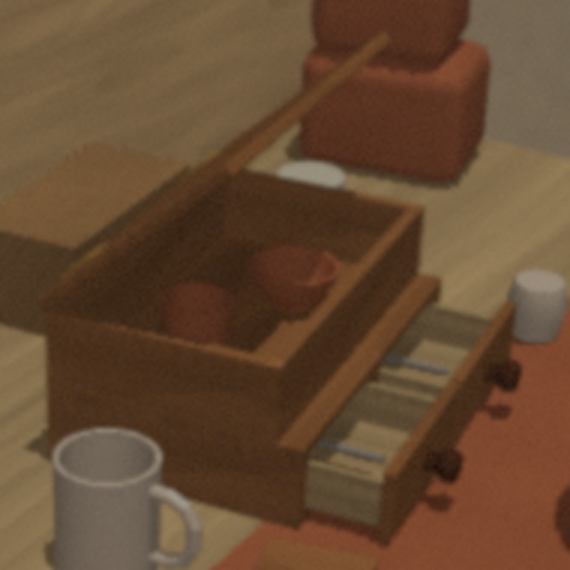

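```bash
cat > fit.py <<'E'
from h import *
from scipy.optimize import least_squares
def body(p,x,y,z): 
    c,s=np.cos(p[2]),np.sin(p[2]); return np.array([p[0]+c*x-s*y,p[1]+s*x+c*y,z])
def lid(p,r,y,t=10):
    a=p[3]; return body(p,100-r*np.cos(a)+t*np.sin(a),y,125+r*np.sin(a)+t*np.cos(a))
B=lambda x,y,z:(lambda p:body(p,x,y,z)); L=lambda r,y:(lambda p:lid(p,r,y)); D=lambda i,x,y,z:(lambda p:body(p,x-p[4+i],y,z))
obs=[('top',78,405,B(-80,150,125)),('top',618,330,B(-80,-150,125)),('top',80,443,B(-100,150,65)),('top',587,382,B(-100,-150,65)),
('top',106,550,D(0,-110,144,62)),('top',348,522,D(0,-110,2,62)),('top',352,522,D(1,-110,-2,62)),('top',596,493,D(1,-110,-144,62)),
('top',38,82,L(0,152)),('top',570,14,L(0,-152)),('top',76,288,L(195,152)),('top',720,207,L(195,-152)),
('side',278,365,B(-80,150,125)),('side',425,208,B(-80,-150,125)),('side',290,445,B(-100,150,65)),('side',300,525,B(-100,150,0)),('side',440,285,B(-100,-150,65)),
('side',388,38,L(195,-152)),('side',447,465,D(0,-134,73,34)),('side',508,377,D(1,-134,-73,34)),('side',390,540,D(0,-110,144,6))]
off={'top':(325,145),'side':(270,110)}
uv=lambda o:np.array([(o[1]-1)/3+off[o[0]][0],(o[2]-1)/3+off[o[0]][1]])
f=lambda p:np.concatenate([proj(o[0],o[3](p))-uv(o) for o in obs])
if __name__=='__main__':
    r=least_squares(f,[620,-140,0.1,.7,.05,.05],x_scale=[10,10,.1,.1,10,10],loss='soft_l1')
    p=r.x; print(p.round(3)); 
    for o,e in zip(obs,f(p).reshape(-1,2)): print(o[0],o[1],o[2],e.round(1))
    np.save('p.npy',p)
    for n,q in dict(lid_edge=lid(p,195,0),lid_far=lid(p,195,150),lid_r=lid(p,195,-150),kl=body(p,-134-p[4],73,34),kr=body(p,-134-p[5],-73,34)).items():
        print(n,q.round(1),proj('top',q).round(1),proj('side',q).round(1))
    for c,u in (('top',[294,249]),('top',[312.5,319]),('top',[549.8,306.4]),('top',[541.3,189.9])): print(u,atz(c,u,0).round(0))
E
python3 fit.py
```

```text
[ 6.55016e+02 -1.32923e+02  1.40000e-01  7.34000e-01  5.41000e+01
  5.39600e+01]
top 78 405 [ 0.3 -1.4]
top 618 330 [0.8 1.9]
top 80 443 [ 0.2 -0.2]
top 587 382 [ 0.1 -0.1]
top 106 550 [-0.4  0.1]
top 348 522 [-0.8 -0.1]
top 352 522 [ 0.1 -0.4]
top 596 493 [ 0.1 -0.2]
top 38 82 [-1.3 -1.8]
top 570 14 [-1.1 -1.6]
top 76 288 [-1.5  0.3]
top 720 207 [1.1 0.7]
side 278 365 [0.5 0.1]
side 425 208 [-0.2 -1.7]
side 290 445 [4.2 1.2]
side 300 525 [-0.8  0.8]
side 440 285 [ 0.6 -3.2]
side 388 38 [-0.1 -2.8]
side 447 465 [ 3.  -0.2]
side 508 377 [ 2.3 -0.9]
side 390 540 [-0.9 -0.2]
lid_edge [ 617.3 -138.2  263. ] [456.  227.8] [374.7 139.9]
lid_far [596.4  10.3 263. ] [349.9 240.8] [345.9 164.2]
lid_r [ 638.2 -286.8  263. ] [564.3 214.6] [398.6 119.8]
kl [458.6 -86.9  34. ] [399.6 336.6] [421.7 264.5]
kr [ 479.1 -231.4   34. ] [480.5 327.1] [441.3 234.5]
[294, 249] [620. 113.   0.]
[312.5, 319] [486.  73.   0.]
[549.8, 306.4] [ 520. -369.   -0.]
[541.3, 189.9] [ 744. -365.    0.]
```

The fit agrees with the independent network points. Both drawers are about 54 mm out, the lid is at about 0.73 rad, and the chest is at (655,-133) with yaw 0.14. Next is a small planner that converts waypoints into the units the moves take.

```bash
cat > go.py <<'E'
# plan calls from the last commanded pose; plan([(chest x,y,z,nrows),...])
from h import *
import json,os
from scipy.spatial.transform import Rotation as R
p=np.load('p.npy')
def W(x,y,z):
    c,s=np.cos(p[2]),np.sin(p[2]); return np.array([p[0]+c*x-s*y,p[1]+s*x+c*y,z])
RT=R.from_euler('xyz',[np.pi,0,p[2]])
def load():
    if os.path.exists('cmd.json'):
        d=json.load(open('cmd.json')); return np.array(d['t']),R.from_quat(d['q'])
    o=get_obs(); return np.array(o['tool_pos']),R.from_euler('xyz',o['tcp_rot'])
def plan(wps):
    t,q=load(); rows=[]; a=t
    for x,y,z,n in wps:
        b=W(x,y,z); rows+= [a+(b-a)*i/n for i in range(1,n+1)]; a=b
    N=len(rows); rv=(q.inv()*RT).as_rotvec()
    i=0
    while i<N:
        off=[];dr=[];t0,q0=t,q
        for k in range(i,min(i+8,N)):
            v=q0.inv().apply(rows[k]-t0)/120
            if abs(v).max()>1: break
            qt=q0*R.from_rotvec((q0.inv()*RT).as_rotvec()*min(1,(k-i+1)/8)) 
            off.append([float(u)+0 for u in v.round(3)]); dr.append([float(u)+0 for u in ((q0.inv()*qt).as_rotvec()/(2*np.pi)).round(4)])
        t=t0+q0.apply(np.array(off[-1])*120); q=q0*R.from_rotvec(np.array(dr[-1])*2*np.pi); i+=len(off)
        print(json.dumps({'offset':off,'delta_rot':dr}))
    json.dump({'t':t.tolist(),'q':q.as_quat().tolist()},open('cmd.json','w'))
    print('end cmd',t.round(1))
E
python3 - <<'E'
from go import *
plan([(-225,-73,150,10),(-225,-73,25,5)])
E
```

```text
{"offset": [[0.267, -0.116, 0.064], [0.535, -0.232, 0.128], [0.802, -0.348, 0.192]], "delta_rot": [[0.0, 0.0, 0.0049], [0.0, 0.0, 0.0098], [0.0, 0.0, 0.0147]]}
{"offset": [[0.256, -0.141, 0.064], [0.511, -0.281, 0.128], [0.767, -0.421, 0.192]], "delta_rot": [[0.0, 0.0, 0.0031], [0.0, 0.0, 0.0061], [0.0, 0.0, 0.0092]]}
{"offset": [[0.247, -0.155, 0.064], [0.494, -0.31, 0.127], [0.74, -0.465, 0.191], [0.987, -0.619, 0.255], [0.987, -0.619, 0.464], [0.987, -0.619, 0.672], [0.987, -0.619, 0.88]], "delta_rot": [[0.0, 0.0, 0.0019], [0.0, 0.0, 0.0038], [0.0, 0.0, 0.0057], [0.0, 0.0, 0.0076], [0.0, 0.0, 0.0095], [0.0, 0.0, 0.0114], [0.0, 0.0, 0.0133]]}
{"offset": [[0.0, -0.001, 0.209], [0.0, -0.001, 0.417]], "delta_rot": [[0.0, 0.0, 0.0002], [0.0, 0.0, 0.0005]]}
end cmd [ 442.3 -236.6   25. ]
```

Request:
{"method": "send_rows", "body": {"offset": [[0.267,-0.116,0.064],[0.535,-0.232,0.128],[0.802,-0.348,0.192]], "delta_rot": [[0.0,0.0,0.0049],[0.0,0.0,0.0098],[0.0,0.0,0.0147]], "grip": 0}}

```text
time: 1.48
tool_pos: [271.6, -410.8, 203.5]
tcp_rot: [3.141, -0.0, 0.292]
contact_force: [0.4, -0.5, -1.0]
grip_width: 66.7
finger_force: 0.0
```

Request:
{"method": "send_rows", "body": {"offset": [[0.256,-0.141,0.064],[0.511,-0.281,0.128],[0.767,-0.421,0.192]], "delta_rot": [[0.0,0.0,0.0031],[0.0,0.0,0.0061],[0.0,0.0,0.0092]]}}

```text
time: 1.85
tool_pos: [345.3, -335.8, 180.5]
tcp_rot: [3.141, -0.0, 0.235]
contact_force: [0.2, -0.7, -0.7]
grip_width: 36.6
finger_force: 0.0
```

Request:
{"method": "send_rows", "body": {"offset": [[0.247,-0.155,0.064],[0.494,-0.31,0.127],[0.74,-0.465,0.191],[0.987,-0.619,0.255],[0.987,-0.619,0.464],[0.987,-0.619,0.672],[0.987,-0.619,0.88]], "delta_rot": [[0.0,0.0,0.0019],[0.0,0.0,0.0038],[0.0,0.0,0.0057],[0.0,0.0,0.0076],[0.0,0.0,0.0095],[0.0,0.0,0.0114],[0.0,0.0,0.0133]]}}

```text
time: 2.72
tool_pos: [442.6, -236.6, 74.4]
tcp_rot: [3.141, -0.0, 0.152]
contact_force: [-0.1, 1.3, 0.0]
grip_width: 0.4
finger_force: 0.0
```

Request:
{"method": "send_rows", "body": {"offset": [[0.0,-0.001,0.209],[0.0,-0.001,0.417],[0.0,-0.001,0.417],[0.0,-0.001,0.417]], "delta_rot": [[0.0,0.0,0.0002],[0.0,0.0,0.0005],[0.0,0.0,0.0005],[0.0,0.0,0.0005]]}}

```text
time: 3.22
tool_pos: [442.8, -236.9, 25.7]
tcp_rot: [3.141, -0.001, 0.149]
contact_force: [0.4, 0.7, 0.3]
grip_width: 0.5
finger_force: 0.0
```

Request:
{"method": "send_rows", "body": {"offset": [[0.06,0,0],[0.12,0,0],[0.18,0,0],[0.24,0,0],[0.3,0,0],[0.36,0,0],[0.42,0,0],[0.48,0,0]], "delta_rot": [[0,0,0],[0,0,0],[0,0,0],[0,0,0],[0,0,0],[0,0,0],[0,0,0],[0,0,0]]}}

```text
time: 4.22
tool_pos: [499.8, -228.0, 25.0]
tcp_rot: [3.141, 0.0, 0.149]
contact_force: [-1.5, -0.4, 0.2]
grip_width: 0.1
finger_force: 0.8
```

Request:
{"method": "send_rows", "body": {"offset": [[0.03,0,0],[0.06,0,0],[0.09,0,0],[0.12,0,0],[0.15,0,0]], "delta_rot": [[0,0,0],[0,0,0],[0,0,0],[0,0,0],[0,0,0]]}}

```text
time: 4.85
tool_pos: [517.2, -225.3, 24.9]
tcp_rot: [-3.142, 0.0, 0.149]
contact_force: [-1.8, -1.2, 0.1]
grip_width: 0.1
finger_force: 0.8
```

Request:
{"method": "send_rows", "body": {"offset": [[0.015,0,0],[0.03,0,0],[0.045,0,0]], "delta_rot": [[0,0,0],[0,0,0],[0,0,0]]}}

```text
time: 5.22
tool_pos: [520.4, -224.8, 24.9]
tcp_rot: [-3.141, 0.005, 0.15]
contact_force: [-13.9, -5.5, 7.6]
grip_width: 0.3
finger_force: 7.2
```

Request:
{"method": "send_rows", "body": {"offset": [[-0.05,0,0],[-0.2,0,0],[-0.45,0,0],[-0.72,0,0],[-0.72,-0.3,0],[-0.72,-0.6,0],[-0.72,-0.9,0]], "delta_rot": [[0,0,0],[0,0,0],[0,0,0],[0,0,0],[0,0,0],[0,0,0],[0,0,0.0015]]}}

```text
time: 6.1
tool_pos: [421.1, -129.6, 25.3]
tcp_rot: [3.141, -0.001, 0.138]
contact_force: [0.0, -0.0, 0.8]
grip_width: 0.3
finger_force: 0.0
```

Request:
{"method": "send_rows", "body": {"offset": [[0,-0.16,0],[0,-0.32,0],[0,-0.32,0]], "delta_rot": [[0,0,0],[0,0,0],[0,0,0]]}}

```text
time: 6.48
tool_pos: [415.8, -91.9, 25.1]
tcp_rot: [3.141, -0.0, 0.141]
contact_force: [0.2, -0.2, 0.2]
grip_width: -0.0
finger_force: 0.0
```

Run:
```python
from go import *
o=get_obs(); d=np.array(o['tool_pos'])-W(0,0,0); c,s=np.cos(p[2]),np.sin(p[2])
print(o['time'],'chest frame',c*d[0]+s*d[1],-s*d[0]+c*d[1],o['tcp_rot'],o['contact_force'])
im=optics.capture('top'); cv2.imwrite('pics/t1.png',cv2.resize(im[140:400,300:620,::-1],None,fx=2,fy=2))
```

```text
6.475 chest frame -231.1088495016409 73.95593328734961 [ 3.14140546e+00 -4.18982394e-04  1.41374845e-01] [ 0.21481018 -0.17495269  0.22373544]
```

View pics/t1.png

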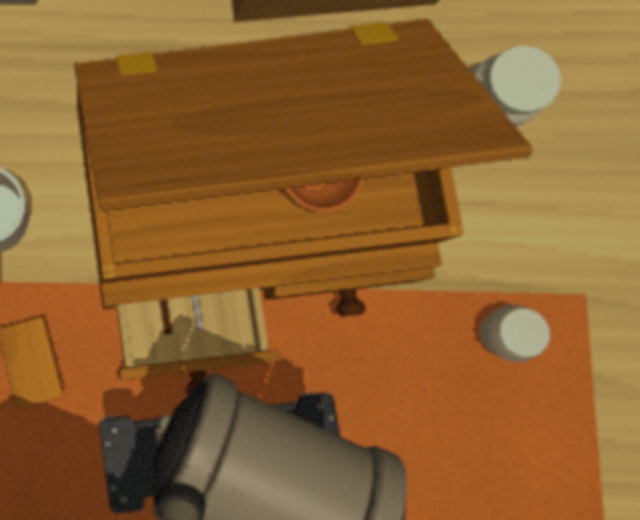

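The picture shows the right drawer home (knob at about (348,302) in the crop), the left drawer still out, and the gripper in front of its knob.

Request:
{"method": "send_rows", "body": {"offset": [[0.06,0,0],[0.12,0,0],[0.18,0,0],[0.24,0,0],[0.31,0,0],[0.38,0,0],[0.45,0,0],[0.52,0,0]], "delta_rot": [[0,0,0],[0,0,0],[0,0,0],[0,0,0],[0,0,0],[0,0,0],[0,0,0],[0,0,0]]}}

```text
time: 7.52
tool_pos: [477.8, -83.7, 24.9]
tcp_rot: [-3.142, 0.0, 0.14]
contact_force: [-1.1, -1.4, -0.7]
grip_width: 0.5
finger_force: 0.8
```

Request:
{"method": "send_rows", "body": {"offset": [[0.03,0,0],[0.06,0,0],[0.09,0,0],[0.12,0,0],[0.145,0,0]], "delta_rot": [[0,0,0],[0,0,0],[0,0,0],[0,0,0],[0,0,0]]}}

```text
time: 8.15
tool_pos: [494.8, -81.4, 25.0]
tcp_rot: [3.142, 0.0, 0.139]
contact_force: [-1.6, -0.4, -0.3]
grip_width: -0.1
finger_force: 0.8
```

Request:
{"method": "send_rows", "body": {"offset": [[0.015,0,0],[0.03,0,0],[0.045,0,0]], "delta_rot": [[0,0,0],[0,0,0],[0,0,0]]}}

```text
time: 8.52
tool_pos: [499.8, -80.6, 24.9]
tcp_rot: [-3.141, 0.001, 0.14]
contact_force: [-6.5, -3.0, 4.6]
grip_width: 0.5
finger_force: 3.6
```

Request:
{"method": "send_rows", "body": {"offset": [[0.008,0,0],[0.008,0,0],[-0.05,0,0],[-0.25,0,0],[-0.5,0,0],[-0.5,0,-0.4],[-0.5,0.1,-0.8],[-0.5,0.2,-1]], "delta_rot": [[0,0,0],[0,0,0],[0,0,0],[0,0,0],[0,0,0],[0,0,0],[0,0,0],[0,0,0]]}}

```text
time: 9.52
tool_pos: [445.1, -113.4, 147.7]
tcp_rot: [3.139, -0.005, 0.14]
contact_force: [0.2, 0.2, -1.5]
grip_width: 0.2
finger_force: 0.0
```

Request:
{"method": "send_rows", "body": {"offset": [[0,0.1,-0.4],[0,0.2,-0.8],[0,0.3,-1],[0,0.3,-1]], "delta_rot": [[0,0,0],[0,0,0],[0,0,0],[0,0,0]]}}

```text
time: 10.02
tool_pos: [449.9, -149.3, 266.6]
tcp_rot: [3.139, -0.004, 0.139]
contact_force: [0.1, -0.6, -0.7]
grip_width: 0.2
finger_force: 0.0
```

```bash
rm -f cmd.json
python3 - <<'E'
from go import *
print(get_obs()['tool_pos'])
plan([(-200,0,310,3),(-15,0,310,6),(-15,0,280,2),(-15,0,280,1)])
E
```

```text
[ 449.86958227 -149.2582122   266.59768957]
{"offset": [[0.016, 0.035, -0.12], [0.031, 0.07, -0.241], [0.047, 0.105, -0.361], [0.304, 0.104, -0.36], [0.561, 0.104, -0.359], [0.818, 0.104, -0.358]], "delta_rot": [[0.0001, -0.0001, 0.0], [0.0001, -0.0002, -0.0001], [0.0002, -0.0003, -0.0001], [0.0002, -0.0003, -0.0001], [0.0003, -0.0004, -0.0001], [0.0003, -0.0005, -0.0002]]}
{"offset": [[0.257, -0.001, 0.0], [0.514, -0.001, 0.001], [0.771, -0.001, 0.001], [0.77, -0.001, 0.126], [0.77, -0.001, 0.251], [0.77, -0.001, 0.251]], "delta_rot": [[0.0, 0.0, 0.0], [0.0, 0.0, 0.0], [0.0001, -0.0001, 0.0], [0.0001, -0.0001, 0.0], [0.0001, -0.0001, 0.0], [0.0001, -0.0001, 0.0]]}
end cmd [ 640.1 -135.   280. ]
```

Request:
{"method": "send_rows", "body": {"offset": [[0.016,0.035,-0.12],[0.031,0.07,-0.241],[0.047,0.105,-0.361],[0.304,0.104,-0.36],[0.561,0.104,-0.359],[0.818,0.104,-0.358]], "delta_rot": [[0.0001,-0.0001,0.0],[0.0001,-0.0002,-0.0001],[0.0002,-0.0003,-0.0001],[0.0002,-0.0003,-0.0001],[0.0003,-0.0004,-0.0001],[0.0003,-0.0005,-0.0002]]}}

```text
time: 10.78
tool_pos: [548.4, -146.2, 306.1]
tcp_rot: [-3.138, 0.005, 0.141]
contact_force: [0.5, 0.2, -0.8]
grip_width: 0.5
finger_force: 0.0
```

Request:
{"method": "send_rows", "body": {"offset": [[0.257,-0.001,0.0],[0.514,-0.001,0.001],[0.771,-0.001,0.001],[0.77,-0.001,0.126],[0.77,-0.001,0.251],[0.77,-0.001,0.251]], "delta_rot": [[0.0,0.0,0.0],[0.0,0.0,0.0],[0.0001,-0.0001,0.0],[0.0001,-0.0001,0.0],[0.0001,-0.0001,0.0],[0.0001,-0.0001,0.0]]}}

```text
time: 11.52
tool_pos: [638.2, -133.5, 275.0]
tcp_rot: [-3.137, 0.008, 0.141]
contact_force: [-0.5, -0.7, -0.0]
grip_width: 0.5
finger_force: 0.0
```

Run:
```python
from go import *
o=get_obs();print(o['tool_pos'],o['tcp_rot'],o['contact_force'])
w=[(-17,0,265,2)]
for a in np.linspace(.80,-.0,24): w.append((100-178*np.cos(a)+10*np.sin(a)+9.5,0,125+178*np.sin(a)+10*np.cos(a),1))
print([np.round(x[:3],1).tolist() for x in w[1::6]])
plan(w)
for c in ('side',): im=optics.capture(c); cv2.imwrite('pics/s2.png',cv2.resize(im[60:320,240:600,::-1],None,fx=2,fy=2))
```

```text
[ 638.17538842 -133.46305669  275.04981299] [-3.13695751  0.007818    0.14083391] [-0.51324657 -0.74988513 -0.01946652]
[[-7.3, 0.0, 259.7], [-32.7, 0.0, 232.5], [-51.9, 0.0, 200.7], [-64.1, 0.0, 165.6]]
{"offset": [[-0.008, 0.0, 0.062], [-0.016, 0.0, 0.125], [0.064, 0.0, 0.17], [0.026, 0.0, 0.204], [-0.012, 0.0, 0.24], [-0.048, 0.0, 0.277], [-0.082, 0.0, 0.315], [-0.116, 0.0, 0.355]], "delta_rot": [[0.0, 0.0, 0.0], [0.0, 0.0, 0.0], [0.0, 0.0, 0.0], [0.0, 0.0, 0.0], [0.0, 0.0, 0.0], [0.0, -0.0001, 0.0], [0.0, -0.0001, 0.0], [0.0, -0.0001, 0.0]]}
{"offset": [[-0.031, 0.0, 0.041], [-0.062, 0.0, 0.082], [-0.091, 0.0, 0.125], [-0.118, 0.0, 0.169], [-0.144, 0.0, 0.214], [-0.169, 0.0, 0.259], [-0.191, 0.0, 0.305], [-0.212, 0.0, 0.353]], "delta_rot": [[0.0, 0.0, 0.0], [0.0, 0.0, 0.0], [0.0, 0.0, 0.0], [0.0, 0.0, 0.0], [0.0, 0.0, 0.0], [0.0, 0.0, 0.0], [0.0, 0.0, 0.0], [0.0, 0.0, 0.0]]}
{"offset": [[-0.02, 0.0, 0.048], [-0.038, 0.0, 0.096], [-0.054, 0.0, 0.145], [-0.068, 0.0, 0.195], [-0.081, 0.0, 0.245], [-0.092, 0.0, 0.295], [-0.101, 0.0, 0.346], [-0.108, 0.0, 0.397]], "delta_rot": [[0.0, 0.0, 0.0], [0.0, 0.0, 0.0], [0.0, 0.0, 0.0], [0.0, 0.0, 0.0], [0.0, 0.0, 0.0], [0.0, 0.0, 0.0], [0.0, 0.0, 0.0], [0.0, 0.0, 0.0]]}
{"offset": [[-0.006, 0.0, 0.052], [-0.01, 0.0, 0.103]], "delta_rot": [[0.0, 0.0, 0.0], [0.0, 0.0, 0.0]]}
end cmd [ 587.1 -142.5  135. ]
```

View pics/s2.png

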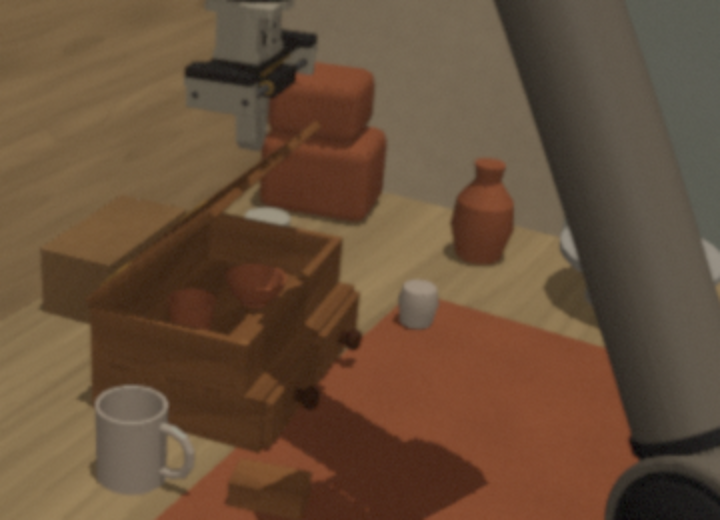

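The side view shows both drawers flush and the closed fingertips just above the lid near its free edge. I'll replan from the measured pose.

```bash
rm cmd.json
python3 - <<'E'
from go import *
w=[]
for a in np.linspace(.82,.02,24): w.append((100-178*np.cos(a)+10*np.sin(a)+9.5,0,125+178*np.sin(a)+10*np.cos(a),1))
plan(w)
E
```

```text
{"offset": [[0.098, 0.013, 0.121], [0.059, 0.013, 0.155], [0.021, 0.013, 0.19], [-0.015, 0.013, 0.227], [-0.05, 0.013, 0.265], [-0.084, 0.013, 0.304], [-0.116, 0.013, 0.344], [-0.148, 0.014, 0.385]], "delta_rot": [[-0.0001, 0.0001, 0.0], [-0.0001, 0.0002, 0.0], [-0.0002, 0.0003, 0.0], [-0.0003, 0.0004, 0.0001], [-0.0003, 0.0006, 0.0001], [-0.0004, 0.0007, 0.0001], [-0.0005, 0.0008, 0.0001], [-0.0006, 0.0009, 0.0001]]}
{"offset": [[-0.029, 0.0, 0.043], [-0.058, 0.0, 0.086], [-0.085, 0.0, 0.13], [-0.11, 0.0, 0.175], [-0.133, 0.0, 0.221], [-0.156, 0.0, 0.268], [-0.176, 0.0, 0.315], [-0.195, -0.001, 0.363]], "delta_rot": [[0.0, 0.0, 0.0], [0.0, 0.0, 0.0], [0.0, 0.0, 0.0], [0.0, 0.0, 0.0], [0.0, 0.0, 0.0], [0.0, 0.0, 0.0], [0.0, 0.0, 0.0], [0.0, 0.0, 0.0]]}
{"offset": [[-0.017, 0.0, 0.049], [-0.032, 0.0, 0.098], [-0.046, 0.0, 0.148], [-0.058, 0.0, 0.198], [-0.068, 0.0, 0.249], [-0.076, 0.0, 0.3], [-0.083, 0.0, 0.351], [-0.088, 0.0, 0.403]], "delta_rot": [[0.0, 0.0, 0.0], [0.0, 0.0, 0.0], [0.0, 0.0, 0.0], [0.0, 0.0, 0.0], [0.0, 0.0, 0.0], [0.0, 0.0, 0.0], [0.0, 0.0, 0.0], [0.0, 0.0, 0.0]]}
end cmd [ 587.4 -142.4  138.5]
```

Request:
{"method": "send_rows", "body": {"offset": [[0.098,0.013,0.121],[0.059,0.013,0.155],[0.021,0.013,0.19],[-0.015,0.013,0.227],[-0.05,0.013,0.265],[-0.084,0.013,0.304],[-0.116,0.013,0.344],[-0.148,0.014,0.385]], "delta_rot": [[-0.0001,0.0001,0],[-0.0001,0.0002,0],[-0.0002,0.0003,0],[-0.0003,0.0004,0],[-0.0003,0.0006,0],[-0.0004,0.0007,0],[-0.0005,0.0008,0],[-0.0006,0.0009,0]]}}

```text
time: 12.58
tool_pos: [621.4, -138.1, 231.2]
tcp_rot: [3.14, -0.002, 0.141]
contact_force: [1.1, 0.3, 2.0]
grip_width: 0.4
finger_force: 1.0
```

Request:
{"method": "send_rows", "body": {"offset": [[-0.029,0.0,0.043],[-0.058,0.0,0.086],[-0.085,0.0,0.13],[-0.11,0.0,0.175],[-0.133,0.0,0.221],[-0.156,0.0,0.268],[-0.176,0.0,0.315],[-0.195,-0.001,0.363]], "delta_rot": [[0,0,0],[0,0,0],[0,0,0],[0,0,0],[0,0,0],[0,0,0],[0,0,0],[0,0,0]]}}

```text
time: 13.58
tool_pos: [598.4, -141.4, 187.4]
tcp_rot: [3.14, -0.002, 0.141]
contact_force: [-1.0, -0.4, 3.1]
grip_width: 0.6
finger_force: 0.9
```

Request:
{"method": "send_rows", "body": {"offset": [[-0.017,0.0,0.049],[-0.032,0.0,0.098],[-0.046,0.0,0.148],[-0.058,0.0,0.198],[-0.068,0.0,0.249],[-0.076,0.0,0.3],[-0.083,0.0,0.351],[-0.088,0.0,0.38]], "delta_rot": [[0,0,0],[0,0,0],[0,0,0],[0,0,0],[0,0,0],[0,0,0],[0,0,0],[0,0,0]]}}

```text
time: 14.58
tool_pos: [588.3, -142.8, 141.7]
tcp_rot: [3.14, -0.002, 0.141]
contact_force: [-0.1, -0.5, 2.2]
grip_width: 0.7
finger_force: 0.8
```

Now small downward steps until the lid meets the rim.

Request:
{"method": "send_rows", "body": {"offset": [[0,0,0.015],[0,0,0.03],[0,0,0.045],[0,0,0.055]], "delta_rot": [[0,0,0],[0,0,0],[0,0,0],[0,0,0]]}}

```text
time: 15.08
tool_pos: [588.2, -142.8, 135.5]
tcp_rot: [3.14, -0.002, 0.141]
contact_force: [-1.3, -0.2, 0.8]
grip_width: 0.3
finger_force: 0.9
```

Request:
{"method": "send_rows", "body": {"offset": [[0,0,0.008],[0,0,0.016],[0,0,0.016]], "delta_rot": [[0,0,0],[0,0,0],[0,0,0]]}}

```text
time: 15.45
tool_pos: [588.2, -142.8, 135.2]
tcp_rot: [3.14, -0.003, 0.141]
contact_force: [-5.1, 0.7, 10.4]
grip_width: 0.8
finger_force: 5.3
```

Request:
{"method": "send_rows", "body": {"offset": [[0,0,0],[0,0,-0.05],[0,0,-0.3],[0,0,-0.65],[-0.3,0,-1],[-0.7,0,-1],[-1,0,-1],[-1,0,-1]], "delta_rot": [[0,0,0],[0,0,0],[0,0,0],[0,0,0],[0,0,0],[0,0,0],[0,0,0],[0,0,0]]}}

```text
time: 16.45
tool_pos: [467.8, -159.7, 254.0]
tcp_rot: [3.14, -0.002, 0.139]
contact_force: [1.1, -1.0, -0.5]
grip_width: 0.3
finger_force: 0.0
```

Request:
{"method": "send_rows", "body": {"offset": [[-0.2,0.3,0],[-0.4,0.6,0],[-0.6,1,0],[-0.6,1,0]], "delta_rot": [[0,0,0],[0,0,0],[0,0,0],[0,0,0]]}}

```text
time: 16.95
tool_pos: [414.6, -291.5, 253.1]
tcp_rot: [3.14, -0.002, 0.137]
contact_force: [-0.1, 0.1, -0.1]
grip_width: 0.9
finger_force: 0.0
```

Run:
```python
from h import *
a=optics.capture('top')[:,:,::-1]; b=optics.capture('side')[:,:,::-1]
cv2.imwrite('pics/end.png',np.hstack([cv2.resize(a[140:380,280:600],(400,300)),cv2.resize(b[80:350,240:600],(400,300))]))
p=np.load('p.npy');p[3:]=0
from fit import lid,body
for n,c in [(n,c) for n in('lid_edge','drawer_left_knob','drawer_right_knob') for c in('top','side')]:
    q={'lid_edge':lid(p,195,0),'drawer_left_knob':body(p,-134,73,34),'drawer_right_knob':body(p,-134,-73,34)}[n]
    r=finder.pinpoint(n,c); print(n,c,r and np.round(r[0]['uv'],1),proj(c,q).round(1))
for n in ('mug','block','pot','jar'):
    r=finder.pinpoint(n,'top'); print(n,[np.round(x['uv'],1).tolist() for x in r[:2]])
o=get_obs();print(o['time'],o['contact_force'],o['tool_pos'])
```

```text
lid_edge top [442.7 276. ] [443.3 275.8]
lid_edge side [394.9 198.1] [395.8 199.3]
drawer_left_knob top [393.2 308.2] [395.3 306.6]
drawer_left_knob side [397.8 258.6] [397.9 258.4]
drawer_right_knob top [477.6 296.9] [475.2 297.1]
drawer_right_knob side [417.5 230.6] [419.2 229.3]
mug [[294.2, 249.2]]
block []
pot [[550.3, 307.7]]
jar [[542.1, 189.3]]
17.55 [-1.04840689 -0.36004056 -0.32592349] [ 414.91921192 -288.11543736  253.55539329]
```

View pics/end.png

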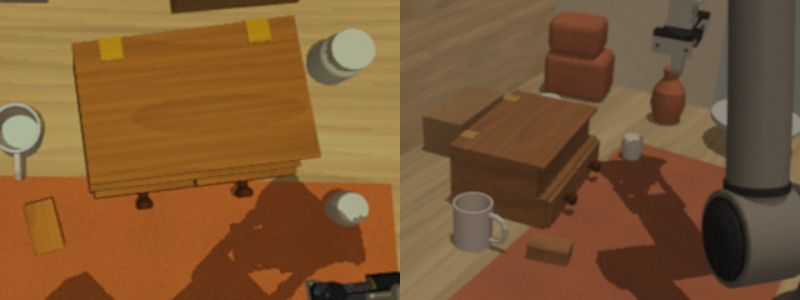

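The lid is flat and both drawers are flush, with their points within about 2–3 px of the closed model. Mug, jar and pot read the same as at the start, and the block looks unmoved. I'm handing the job in.

```bash
python3 -c "
from plant import ticket
print(ticket.close_job())"
```

```text
the job is handed in; nothing more can be done
None
```

I pushed both drawers home and the lid down until it lay shut, moved the arm clear, and handed the job in at about 17.6 s; the close call returned no verdict.

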